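# Uncover the sweet dish and offer it handle-first to a guest

### The job

Lift the clear cover off the sweet dish by its knob and stand it on edge in a slot of the dowel rack. Then take the dish by one of its upright wooden handles, lift it about 10 cm clear of the sideboard and, in the air, turn it a quarter turn so that its free handle points straight out over the front edge to a guest, keeping the dish level and the round sweet in its middle all the while. Finish still holding the dish out there, level and steady, and leave the tin, mould, tongs and tray where they are.

Things in the scene. Friction and masses are not known exactly. Their poses are not given: they have to be found in the camera images.
- dish: round stainless serving dish, loose, about 240 g; outside diameter 134 at the wall, 139 at the rim; rim 38 high. Two alike upright beech handles stand outside the wall on its +x and -x sides. Origin: centre of the underside; x along the line of the handles, z up. At the start that line runs left-right for the robot (within 20 deg). Gripped firmly by one handle it hardly sags (under 1 deg).
- dish_centre (a point): lowest point of the dish's hollow, in its middle, 6 above the underside. From here the hollow curves up evenly (radius of curvature about 200) to the wall, where it is 16 above the underside; a dark engraved ring of radius 31 marks its middle. Tilted by 1 deg, the sweet settles about 3 off the middle.
- handle_a (a point): grip point of the handle on the dish's +x side, 81.5 from the centre, 64 above the underside. The handle is a flat board 54 wide (along y), 9 thick (along x, 77 to 86 from the centre), from 26 to 80 above the underside, on a small steel bracket 25 to 33 high. Fingers close across the 9, along the dish's x; tips at 42 or higher clear the rim.
- handle_b (a point): grip point of the other, like handle, on the dish's -x side, 81.5 from the centre, 64 above the underside.
- sweet_center (a point): centre of a hard round pink sweet, diameter 26, 14 g, loose; it starts at rest in the middle of the dish under the cover, and rolls if the dish is tilted or jerked.
- cover: flat round clear acrylic cover, diameter 136, 5 thick, loose, about 100 g, lying on the dish's rim between the handles (its underside 38 above the dish's underside). Origin: centre of the underside; z through the knob. A straight round beech knob, diameter 24, stands on its middle, from 5 to 45 above the underside.
- cover_mid (a point): centre of the cover's disc, 2.5 above its underside.
- knob_top (a point): middle of the knob's top, 45 above the cover's underside.
- rack: beech dowel rack, fixed, 110 long (x) by 108 wide (y). Origin: centre of the underside; x away from the robot, z up. Two rails along x at y = -48 and 48, each 12 wide, 28 high, bear four round dowels each (diameter 8, reaching 39 above the rail, leaning 15 deg back to +x): three slots, each 12 wide square to the dowels. Between the rails it is open but for crossbars 17 high at x = -49 and 49.
- slot0 (a point): slot nearest the robot: its middle at rail-top height (28), halfway between the rails, at x = -20.7 of the rack.
- slot1 (a point): middle slot, at x = 0, 28 high. In a slot the cover stands on edge, its plane along the rack's y, leaning back 15 to 27 deg on the dowels. Its edge rests on the rails' inner edges (y = -42 and 42) and dips between them; fully down, the disc's middle lies 53 from the slot point along the lean, 75 to 81 above the rack's underside.
- slot2 (a point): slot farthest from the robot, as slot1, at x = 20.7 of the rack.
- outward (a point): a point on the bare top 360 straight ahead of the robot base. Its x axis gives the direction straight out over the front edge (900 from the base) to the guest: square to that edge, away from the robot, the same as the world x.
- tin: closed blue tin with a lever clasp, 93 x 133 x 76 high, loose, to be left alone. Origin: centre of the underside.
- mould: plum-coloured silicone mould with six round cups, 130 x 90 x 18, loose, to be left alone. Origin: centre of the underside.
- tongs: small steel tongs lying on the top, about 200 long (x, open end at +x), 60 wide, 20 high, loose, to be left alone. Origin: middle, on the underside.
- tray: empty stainless tray, 190 x 260 x 20, loose, to be left alone. Origin: centre of the underside.

How it is judged:
On the way, in this order (a step that is already met when the one before it is completed fails the run):
1. the cover stands on edge in a slot of the rack, fully down and let go (x of cover_mid in the frame of rack between -0.03 and 0.056 m and y of cover_mid in the frame of rack between -0.02 and 0.02 m and z of cover_mid in the frame of rack between 0.0705 and 0.089 m and angle between cover's own z axis and vertical between 0.95 and 2.2 rad and contact force between the fingers and cover below 0.2 N), for 0.3 s.
2. the dish is lifted clear of the top, level, its handle line still along the sideboard, the sweet in its middle (height (world z) of dish above 0.045 m and angle between dish's own z axis and vertical below 0.14 rad and angle between the x axis of dish and the x axis of outward, either way round above 0.9 rad and horizontal distance between sweet_center and dish_centre below 0.02 m and contact force between the fingers and dish above 1 N), for 0.1 s.
At the end, for the whole second after the job is handed in: One handle in the gripper, dish 60-200 mm up, level within 0.1 rad, still, handle line within 0.15 rad of straight out, free handle to the guest, nothing else carrying it; sweet within 20 mm of its middle; cover let go on edge in a rack slot, fully down, within 20 mm of mid-rack (all of step 1 and height (world z) of dish between 0.06 and 0.2 m and angle between dish's own z axis and vertical below 0.1 rad and angle between the x axis of dish and the x axis of outward, either way round below 0.15 rad and ((x of outward in the frame of dish below 0 m and x of the grasp point in the frame of dish below -0.05 m) or (x of outward in the frame of dish above 0 m and x of the grasp point in the frame of dish above 0.05 m)) and horizontal distance between sweet_center and dish_centre below 0.02 m and linear speed of dish below 0.02 m/s and angular speed of dish below 0.1 rad/s and contact force between the fingers and dish above 1 N and contact force between dish and tin below 0.2 N and contact force between dish and mould below 0.2 N and contact force between dish and tongs below 0.2 N and contact force between dish and tray below 0.2 N and contact force between dish and rack below 0.2 N and contact force between dish and cover below 0.2 N); the arm keeps its last pose, push and grip.
It fails at once if the sweet rolls out of the engraved ring in the middle of the dish (horizontal distance between sweet_center and dish_centre above 0.032 m).
It fails at once if the dish is tipped more than about 13 deg (angle between dish's own z axis and vertical above 0.23 rad).
It fails at once if the tin, mould, tongs or tray is shifted more than 25 mm (distance of any of tin, mould, tongs, tray from where it was at the start of the episode above 0.025 m).
It also fails if it takes over 64 s, if anything falls off the work surface, if the arm or the gripper's body presses on something with over 40 N, if the wrist force passes 120 N, or if a joint passes its speed limit or range.

### The arm

A 6-joint arm with a two-finger parallel gripper is mounted at the origin on the work surface. World frame = base frame: x ahead of the robot, y to its left, z up, the work surface at z = 0. Lengths are in m, angles in rad, forces in N, time in s.
With the tool pointing down it reaches from about 0.375 to 0.925 m from the base axis. Payload 5.7 kg.
Tool frame: the origin (TCP) lies midway between the tips of the shut fingers; the grasp point (between the pads) lies 19 mm behind it; z points along the fingers, y is the line along which they close (so a half turn about z gives the same grasp; the last joint's range is limited). The gripper opens to 88 mm and grips with 3 to 60 N. Pads are 20 mm wide; open, the fingers measure 115 mm over their backs; the gripper's body (75 mm by 178 mm) begins 61 mm behind the grasp point.
Start: joints at [-1.268, 0.359, 1.51, -0, 1.272, -0.115], TCP at [0.243, -0.548, 0.223] pointing down, gripper open.
Joint ranges: [-2.97, 2.97], [-1.01, 2.36], [0.21, 2.38], [-0.96, 4.11], [0.2, 2.71], [-2.98, 2.98]. Speed limits (rad/s): [2.39, 2.39, 3.14, 3.14, 3.14, 3.14].

### API

Orientations are given as a unit quaternion [x, y, z, w].
In Python, from bench import move_ptp, servo_line, goto_joints, move_gripper, sleep, inverse_kinematics, capture, PlanningError, close_job, spot_in, silhouettes, current_clock, current_joint_pos, current_qvel, current_joint_torque, current_position, current_orientation, current_force, current_torque, current_finger_gap, current_grip_force gives the robot as it stands. Calls block until the motion is done:
- move_ptp(position, orientation): joint-space move of the TCP to a pose.
- servo_line(position, orientation=None, rate=0.15, contact_N=None): straight line of the TCP; orientation=None keeps the orientation; rate is the mean speed in m/s. With contact_N (N) it stops when the force on the tool has changed by that much, and returns True; else False.
- goto_joints(angles): joint-space move.
- move_gripper(opening): finger opening in m; the grip force is fixed at half the most; returns when the fingers have stopped.
- sleep(seconds).
- inverse_kinematics(position, orientation): joint angles nearest the present ones, or None.
- capture(name): name is "scene" or "top" or "wrist"; returns a dict with "image" (420x560x3 uint8, blue, green, red), "range_z" (420x560 float32, m along the optical axis (not along the pixel's ray), 0 where there is no reading), "intrinsics" (3x3 intrinsics, pixels), "R" (3x3) and "t" (3): a world point X has camera coordinates R X + t. Camera axes: x right, y down, z forward; pixel columns grow to the right and rows downward; lengths in m; the calibration is good to about 2 mm. A picture is of the moment at which its call begins.
A pose or a line that the arm cannot do raises PlanningError and nothing moves.
- close_job(): hands the job in; it is judged then, once.
Trained networks look in the newest picture that a camera, given by its name, has taken for a name from the list of things; names that differ only in an ending like _2 or _b are one class to them, and where a whole thing is asked for, a point or a joint stands for the part that bears it (a point fixed in the world has none). Each returns a list of dicts, best first, with "conf" (0 to 1); they miss things now and then, are a little off and sometimes report something else, mostly with a low value. They report only what shows in the picture. A call takes as long as a camera call.
- spot_in(camera, query): "xy" ([column, row] in pixels, amid what is visible of it).
- silhouettes(camera, query): "region" (420x560 bool, what is visible of it) and "xy" ([column, row] in pixels, amid what is visible of it).
Readings, each from a call of its own:
- current_clock(): time.
- current_joint_pos(): joint angles.
- current_qvel(): joint speeds.
- current_joint_torque(): joint torques, N m.
- current_position(): TCP position.
- current_orientation(): TCP orientation.
- current_force(): force on the tool from outside, world axes, zero at the start.
- current_torque(): the same for the moment, N m.
- current_finger_gap(): finger opening in m.
- current_grip_force(): force on a finger pad.
Only numpy, scipy, OpenCV 4.12 (cv2) and the standard library are available. Lean on these libraries where they do the work, as an engineer would, in place of code of your own. Each camera call takes 0.05 s, during which the arm holds its last target. There are 200 camera calls.

## Working session

There is one attempt and no reset: what is moved stays moved. The work goes in short steps, each a Python script; the robot and the scene stay as the last script left them, time stands still between calls to the robot, and variables do not carry over. Pictures are saved under pics/ and viewed, at most 12 in all, crops included, and the job is handed in when it is done.

```bash
ls; mkdir -p pics; cat > h.py <<'E'
import numpy as np, cv2
from bench import *
def cloud(c, region=None):
    z=c["range_z"]; m=z>0
    if region is not None: m&=region
    v,u=np.nonzero(m); zz=z[v,u]; K=np.array(c["intrinsics"])
    P=np.c_[(u-K[0,2])/K[0,0]*zz,(v-K[1,2])/K[1,1]*zz,zz]
    return (P-np.array(c["t"]))@np.array(c["R"])
def proj(c,X):
    p=np.array(c["R"])@X+np.array(c["t"]); p=np.array(c["intrinsics"])@p; return p[:2]/p[2]
E
python3 - <<'E'
from h import *
for n in ("scene","top"):
    c=capture(n); cv2.imwrite(f"pics/{n}.png",c["image"])
    print(n,"campos",-np.array(c["R"]).T@np.array(c["t"]))
    for q in ("dish","handle_a","sweet_center","cover","knob_top","rack","tin","mould","tongs","tray"):
        for d in silhouettes(n,q)[:3]:
            P=cloud(c,d["region"])
            if len(P)<5: print(q,"few",d["xy"]);continue
            print(q,round(d["conf"],2),np.round(d["xy"]),len(P),np.median(P,0).round(3),np.percentile(P,3,axis=0).round(3),np.percentile(P,97,axis=0).round(3))
print(current_clock())
E
```

```text
pics
scene campos [ 1.43003755 -0.24981834  1.11228491]
dish 0.87 [306. 233.] 562 [0.571 0.111 0.036] [0.527 0.045 0.013] [0.615 0.213 0.081]
handle_a 0.64 [295. 231.] 429 [0.567 0.093 0.039] [0.532 0.045 0.012] [0.613 0.213 0.08 ]
cover 0.76 [310. 212.] 1371 [0.554 0.128 0.042] [0.486 0.072 0.037] [0.608 0.191 0.08 ]
cover 0.38 [304. 234.] 537 [0.57  0.101 0.037] [0.527 0.045 0.011] [0.615 0.214 0.081]
knob_top 0.65 [304. 217.] 1298 [0.556 0.128 0.043] [0.493 0.074 0.038] [0.608 0.19  0.08 ]
knob_top 0.33 [299. 233.] 614 [0.569 0.1   0.035] [ 0.522  0.045 -0.001] [0.615 0.214 0.081]
rack 0.77 [154. 242.] 820 [ 0.536 -0.295  0.018] [ 0.462 -0.343  0.003] [ 0.575 -0.235  0.065]
tin 0.96 [419. 228.] 2044 [0.716 0.394 0.073] [0.653 0.34  0.007] [0.758 0.475 0.079]
mould 0.74 [252. 307.] 1787 [ 0.761 -0.101  0.015] [ 0.694 -0.144  0.   ] [ 0.821 -0.056  0.021]
tongs 0.57 [342. 268.] 632 [0.718 0.17  0.008] [ 0.695  0.076 -0.002] [0.766 0.248 0.019]
tongs 0.57 [307. 216.] 1406 [0.555 0.128 0.042] [0.486 0.071 0.037] [0.609 0.191 0.079]
tray 0.77 [380. 165.] 3715 [0.4   0.462 0.003] [ 0.29
[... 290 characters left out ...]
495 [0.548 0.136 0.043] [0.49  0.08  0.038] [0.604 0.193 0.08 ]
cover 0.78 [266. 209.] 1586 [0.548 0.138 0.043] [0.489 0.081 0.037] [0.608 0.196 0.079]
knob_top 0.92 [266. 210.] 1574 [0.547 0.136 0.043] [0.489 0.078 0.038] [0.606 0.195 0.079]
rack 0.97 [391. 214.] 657 [ 0.52  -0.281  0.024] [ 0.463 -0.336  0.001] [ 0.574 -0.228  0.065]
tin 0.91 [171. 159.] 1606 [0.695 0.411 0.075] [0.644 0.348 0.018] [0.748 0.48  0.08 ]
mould 0.83 [337. 140.] 1316 [ 0.756 -0.094  0.016] [ 0.692 -0.139 -0.   ] [ 0.819 -0.05   0.022]
tongs 0.69 [230. 154.] 41 [0.712 0.217 0.015] [0.693 0.077 0.004] [0.764 0.244 0.021]
tray 0.61 [160. 261.] 5324 [0.397 0.466 0.003] [ 0.303  0.341 -0.002] [0.492 0.59  0.019]
1.1
```

View pics/scene.png

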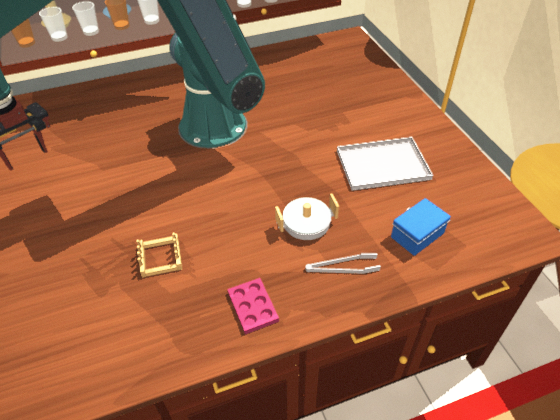

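View pics/top.png

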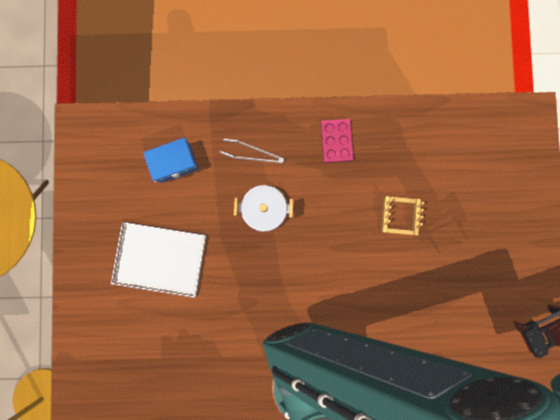

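```bash
python3 - <<'E'
from h import *
for n in ("scene","top"):
    c=capture(n); P=cloud(c)
    b=lambda lo,hi:P[((P>lo)&(P<hi)).all(1)]
    k=b([.5,.09,.068],[.6,.18,.1]); print(n,"knob",len(k),k.mean(0),k.min(0),k.max(0))
    d=b([.46,.05,.036],[.64,.22,.05]); print("disc",d.mean(0),(d.min(0)+d.max(0))/2)
    for lo,hi in ((.195,.24),(.02,.065)):
        a=b([.48,lo,.06],[.63,hi,.1]); a=a[a[:,2]>.074]; print("hand",len(a),a.mean(0),(a.min(0)+a.max(0))/2, np.ptp(a,axis=0))
        if len(a)>5: print(cv2.fitLine(a[:,:2].astype(np.float32),2,0,.01,.01).ravel())
    r=b([.42,-.38,.022],[.62,-.18,.034]); 
    print("rack",r.mean(0),cv2.minAreaRect(r[:,:2].astype(np.float32)))
    r=b([.42,-.38,.005],[.62,-.18,.1]);print(cv2.minAreaRect(r[:,:2].astype(np.float32)))
    t=r[r[:,2]>.055];print(np.c_[t].round(3)[::max(1,len(t)//25)])
E
```

```text
scene knob 64 [0.55106619 0.13051287 0.07958006] [0.5345674  0.12003761 0.06884395] [0.55996342 0.14354815 0.08558423]
disc [0.55333565 0.13129971 0.04230785] [0.5488461  0.13313002 0.04293519]
hand 47 [0.55516426 0.21177447 0.07893259] [0.55426111 0.21184369 0.07864647] [0.05300866 0.00968294 0.00925422]
[ 0.99898976 -0.04493877  0.5551643   0.21177447]
hand 52 [0.54607156 0.04949652 0.07827224] [0.5468616  0.05031567 0.07842691] [0.05069202 0.01138949 0.00873805]
[ 0.9989968  -0.04478131  0.5460716   0.04949652]
rack [ 0.52944716 -0.29236784  0.02764354] ((0.518329918384552, -0.2889329791069031), (0.10790722072124481, 0.1121865063905716), 83.37998962402344)
((0.5196886658668518, -0.2764562964439392), (0.18748657405376434, 0.1948154717683792), 89.02507019042969)
[[ 0.497 -0.241  0.065]
 [ 0.503 -0.239  0.066]
 [ 0.507 -0.239  0.066]
 [ 0.503 -0.24   0.059]
 [ 0.523 -0.24   0.069]
 [ 0.49  -0.331  0.066]
 [ 0.522 -0.238  0.062]
 [ 0.49  -0.332  0.063]
 [ 0.49  -0.338  0.061]
 [ 0.489 -0.33   0.056]
 [ 0.493 -0.336  0.059]
 [ 0.545 -0.242  0.069]
 [ 0.541 -0.247  0.063]
 [ 0.541 -0.24
[... 1238 characters left out ...]
65]
 [ 0.552 -0.332  0.055]
 [ 0.551 -0.334  0.068]
 [ 0.548 -0.334  0.06 ]
 [ 0.544 -0.234  0.063]
 [ 0.544 -0.239  0.067]
 [ 0.541 -0.236  0.069]
 [ 0.538 -0.236  0.057]
 [ 0.533 -0.33   0.069]
 [ 0.533 -0.336  0.067]
 [ 0.53  -0.331  0.064]
 [ 0.528 -0.328  0.055]
 [ 0.527 -0.333  0.059]
 [ 0.523 -0.236  0.066]
 [ 0.521 -0.233  0.055]
 [ 0.52  -0.236  0.063]
 [ 0.517 -0.235  0.059]
 [ 0.512 -0.328  0.063]
 [ 0.512 -0.332  0.068]
 [ 0.509 -0.327  0.066]
 [ 0.509 -0.333  0.064]
 [ 0.507 -0.329  0.061]
 [ 0.503 -0.231  0.058]
 [ 0.502 -0.235  0.068]
 [ 0.499 -0.231  0.068]
 [ 0.497 -0.233  0.062]
 [ 0.492 -0.328  0.062]
 [ 0.492 -0.332  0.065]
 [ 0.489 -0.326  0.066]
 [ 0.486 -0.326  0.057]]
```

The scene view shows the dish with cover and two handles around (306,217), the rack at (158,255), and the tongs, mould, tin and tray clear of the path. In the top view the dish is at (264,208) and the rack at (403,215). The two cameras differ by about 5 mm in y, so I'll check with the wrist camera.

```bash
cat >> h.py <<'E'
from scipy.spatial.transform import Rotation as Ro
def quat(psi, pitch=0., s=1):
    """tool y = s*(horizontal y axis of yaw psi); tool z tips from down (pitch 0) towards yaw psi (pitch 90deg)"""
    rx=np.array([np.cos(psi),np.sin(psi),0]); ry=np.array([-rx[1],rx[0],0]); ez=np.array([0,0,1.])
    z=np.sin(pitch)*rx-np.cos(pitch)*ez; y=s*ry
    return Ro.from_matrix(np.c_[np.cross(y,z),y,z]).as_quat()
E
python3 - <<'E'
from h import *
print(current_orientation(), Ro.from_quat(current_orientation()).as_matrix().round(2).tolist())
D=np.deg2rad
for s in (1,-1):
    print(s)
    for nm,p,psi,pi in (("rackview",[.5,-.28,.3],D(-6.5),0),("knob",[.549,.134,.048],0,0),("up",[.549,.134,.2],0,0),("mid",[.46,-.28,.3],D(-6.5),D(45)),("ins",[.52,-.286,.14],D(-6.5),D(75)),("ins",[.52,-.286,.08],D(-6.5),D(75)),
      ("hL",[.552,.216,.045],D(-3),0),("hR",[.546,.052,.045],D(-3),0),("endL",[.47,.05,.145],D(90),0),("endR",[.47,.05,.145],D(-90),0)):
        q=inverse_kinematics(p,quat(psi,pi,s)); print(nm,None if q is None else np.round(q,2))
move_ptp([.47,-.28,.3],quat(D(-6.5),0,1 if Ro.from_quat(current_orientation()).as_matrix()[1,1]>0 else -1))
c=capture("wrist"); cv2.imwrite("pics/w1.png",c["image"])
print("cam",-np.array(c["R"]).T@np.array(c["t"]))
P=cloud(c); r=P[(np.abs(P[:,2]-.028)<.004)&(abs(P[:,0]-.52)<.1)&(abs(P[:,1]+.285)<.1)]
print(len(r),cv2.minAreaRect(r[:,:2].astype(np.float32)))
t=P[(P[:,2]>.06)&(P[:,2]<.08)&(abs(P[:,0]-.52)<.1)&(abs(P[:,1]+.285)<.1)]
im=np.zeros((200,200),np.uint8)
ij=((t[:,:2]-[.42,-.385])*1000).astype(int); im[ij[:,0].clip(0,199),ij[:,1].clip(0,199)]=255
n,l,st,ce=cv2.connectedComponentsWithStats(cv2.dilate(im,np.ones((3,3))))
for k in range(1,n): print(st[k,4],(ce[k][::-1]/1000+[.42,-.385]).round(4), t[l[ij[:,0].clip(0,199),ij[:,1].clip(0,199)]==k].mean(0).round(4))
g=P[(abs(P[:,2])<.01)]; print("table",np.median(g[:,2]), current_clock())
E
```

```text
[ 9.78264575e-01  2.07360600e-01  2.59250577e-06 -4.47337836e-05] [[0.91, 0.41, -0.0], [0.41, -0.91, 0.0], [0.0, -0.0, -1.0]]
1
rackview [-0.63  0.26  1.46 -0.    1.42 -2.09]
knob [ 0.12  0.52  1.76 -0.    0.86 -1.45]
up [ 0.12  0.33  1.61 -0.    1.2  -1.45]
mid None
ins None
ins None
hL [ 0.26  0.55  1.7  -0.    0.89 -1.26]
hR [-0.03  0.51  1.8  -0.    0.84 -1.55]
endL None
endR [-0.04  0.27  1.87 -0.    1.   -0.04]
-1
rackview [-0.63  0.26  1.46 -0.    1.42  1.05]
knob [ 0.12  0.52  1.76 -0.    0.86  1.69]
up [ 0.12  0.33  1.61 -0.    1.2   1.69]
mid [-1.14 -0.03  2.1   0.94  0.84 -0.02]
ins None
ins None
hL [ 0.26  0.55  1.7  -0.    0.89  1.88]
hR [-0.03  0.51  1.8  -0.    0.84  1.59]
endL [-0.04  0.27  1.87 -0.    1.   -0.04]
endR None
cam [ 0.55256555 -0.29188355  0.461254  ]
1328 ((0.5153119564056396, -0.28707095980644226), (0.10815898329019547, 0.1084708422422409), 83.52228546142578)
85 [ 0.4883 -0.3325] [ 0.489  -0.3321  0.0646]
86 [ 0.4987 -0.2378] [ 0.4994 -0.2376  0.0649]
93 [ 0.5083 -0.3352] [ 0.5091 -0.3345  0.0646]
94 [ 0.5193 -0.2401] [ 0.5199 -0.2397  0.0646]
90 [ 0.5291 -0.3376] [ 0.5295 -0.3368  0.0646]
94 [ 0.5399 -0.2424] [ 0.5403 -0.2422  0.0647]
95 [ 0.5491 -0.3397] [ 0.5497 -0.3391  0.0645]
94 [ 0.5602 -0.2449] [ 0.5606 -0.2445  0.0647]
table -0.0006502329470708064 2.6
```

View pics/w1.png

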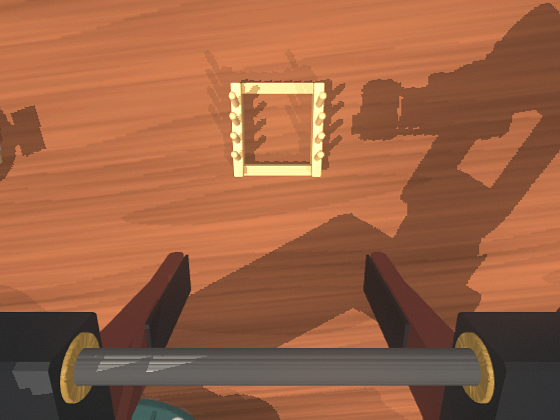

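```bash
cat >> h.py <<'E'
RC=np.array([.516,-.2873]); RPSI=np.deg2rad(-6.5)
def ins(k,th,l,roll=0.,h=.010,dyaw=0.):
    """TCP pose holding cover with its plane leaning th, disc middle l along the lean from slot at rack x=k"""
    rx=np.array([np.cos(RPSI),np.sin(RPSI),0]); 
    q=(Ro.from_quat(quat(RPSI+dyaw,np.pi/2-th,-1))*Ro.from_euler('z',roll))
    p=np.r_[RC,.028]+k*rx+l*(np.sin(th)*rx+np.cos(th)*np.array([0,0,1]))
    return p-q.apply([0,0,1])*(h-.0025), q.as_quat()
E
python3 - <<'E'
from h import *
D=np.deg2rad; n=0
for k in (0,.0207):
  for th in (15,20,24,28,35,45):
    for roll in range(-180,180,30):
      for dy in (-4,0):
        r=[inverse_kinematics(*ins(k,D(th),l,D(roll),dyaw=D(dy))) for l in (.054,.11)]
        if any(x is not None for x in r): print(k,th,roll,dy,[None if x is None else np.round(x,2).tolist() for x in r])
print(current_clock())
E
```

```text
0 24 -180 0 [None, [-1.09, 0.72, 2.36, 2.13, 1.12, 1.63]]
0 24 -150 0 [None, [-1.09, 0.72, 2.36, 2.13, 1.12, 2.16]]
0 24 -120 0 [None, [-1.09, 0.72, 2.36, 2.13, 1.12, 2.68]]
0 24 -60 0 [None, [-1.09, 0.72, 2.36, 2.13, 1.12, -2.56]]
0 24 -30 0 [None, [-1.09, 0.72, 2.36, 2.13, 1.12, -2.03]]
0 24 0 0 [None, [-1.09, 0.72, 2.36, 2.13, 1.12, -1.51]]
0 24 30 0 [None, [-1.09, 0.72, 2.36, 2.13, 1.12, -0.98]]
0 24 60 0 [None, [-1.09, 0.72, 2.36, 2.13, 1.12, -0.46]]
0 24 90 0 [None, [-1.09, 0.72, 2.36, 2.13, 1.12, 0.06]]
0 24 120 0 [None, [-1.09, 0.72, 2.36, 2.13, 1.12, 0.59]]
0 24 150 0 [None, [-1.09, 0.72, 2.36, 2.13, 1.12, 1.11]]
0 28 -180 -4 [None, [-1.0, 0.65, 2.35, 2.26, 0.99, 1.69]]
0 28 -180 0 [[-1.11, 0.81, 2.37, 2.16, 1.1, 1.53], [-1.05, 0.65, 2.32, 2.12, 0.98, 1.74]]
0 28 -150 -4 [None, [-1.0, 0.65, 2.35, 2.26, 0.99, 2.21]]
0 28 -150 0 [[-1.11, 0.81, 2.37, 2.16, 1.1, 2.06], [-1.05, 0.65, 2.32, 2.12, 0.98, 2.26]]
0 28 -120 -4 [None, [-1.0, 0.65, 2.35, 2.26, 0.99, 2.74]]
0 28 -120 0 [[-1.11, 0.81, 2.37, 2.16, 1.1, 2.58], [-1.05, 0.65, 2.32, 2.12, 0.98, 2.79]]
0 28 -90 0 [None, [-1.05, 
[... 14175 characters left out ...]
, [-0.79, 0.48, 2.1, 1.86, 0.43, 0.28]]
0.0207 45 60 0 [[-0.89, 0.56, 2.17, 1.93, 0.56, 0.03], [-0.83, 0.49, 2.08, 1.72, 0.49, 0.34]]
0.0207 45 90 -4 [[-0.85, 0.56, 2.2, 2.08, 0.53, 0.49], [-0.79, 0.48, 2.1, 1.86, 0.43, 0.8]]
0.0207 45 90 0 [[-0.89, 0.56, 2.17, 1.93, 0.56, 0.55], [-0.83, 0.49, 2.08, 1.72, 0.49, 0.86]]
0.0207 45 120 -4 [[-0.85, 0.56, 2.2, 2.08, 0.53, 1.01], [-0.79, 0.48, 2.1, 1.86, 0.43, 1.33]]
0.0207 45 120 0 [[-0.89, 0.56, 2.17, 1.93, 0.56, 1.08], [-0.83, 0.49, 2.08, 1.72, 0.49, 1.38]]
0.0207 45 150 -4 [[-0.85, 0.56, 2.2, 2.08, 0.53, 1.53], [-0.79, 0.48, 2.1, 1.86, 0.43, 1.85]]
0.0207 45 150 0 [[-0.89, 0.56, 2.17, 1.93, 0.56, 1.6], [-0.83, 0.49, 2.08, 1.72, 0.49, 1.91]]
2.6
```

```bash
cat >> h.py <<'E'
def look():
    "dish handles and knob from the wrist camera"
    c=capture("wrist"); P=cloud(c)
    b=lambda lo,hi:P[((P>lo)&(P<hi)).all(1)]
    print("table",np.median(P[abs(P[:,2])<.012][:,2]).round(4))
    k=b([.5,.09,.072],[.6,.18,.1]); k=k[k[:,2]>.079] if len(k) else k
    if len(k): print("knob",len(k),((k.min(0)+k.max(0))/2).round(4),k.mean(0).round(4))
    H=[]
    for lo,hi in ((.195,.24),(.03,.075)):
        a=b([.48,lo,.074],[.63,hi,.1]); print("hand",len(a))
        if len(a): H.append((a.min(0)+a.max(0))/2); print(H[-1].round(4),a.mean(0).round(4),np.ptp(a,axis=0).round(4))
    if len(H)==2: d=H[0]-H[1]; print("mid",((H[0]+H[1])/2).round(4),"yaw dev deg",np.degrees(np.arctan2(-d[0],d[1])).round(2),"len",np.hypot(*d[:2]).round(4))
    return c
E
python3 - <<'E'
from h import *
move_gripper(.06)
move_ptp([.61,.134,.24],quat(np.deg2rad(-3),0,1))
print(current_joint_pos().round(2) if hasattr(current_joint_pos(),'round') else current_joint_pos())
c=look(); cv2.imwrite("pics/w2.png",c["image"]); print(current_clock())
E
```

```text
[ 0.11  0.38  1.43 -0.    1.33 -1.41]
table -0.0004
knob 598 [0.5468 0.1332 0.0818] [0.5465 0.1335 0.0822]
hand 664
[0.5514 0.2143 0.0778] [0.5508 0.2138 0.0788] [0.0531 0.0112 0.0076]
hand 659
[0.5432 0.0521 0.0778] [0.5425 0.0526 0.0785] [0.0524 0.0115 0.0074]
mid [0.5473 0.1332 0.0778] yaw dev deg -2.9 len 0.1624
5.3583
```

View pics/w2.png

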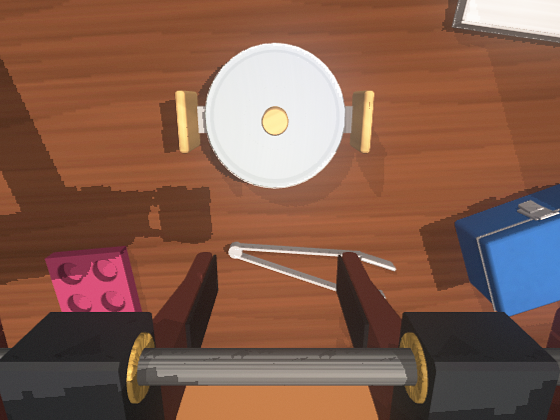

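Wrist view: dish centred at (275,115), handles at (187,121) and (362,121), fingers clear. Grasping the knob.

```bash
python3 - <<'E'
from h import *
D=np.deg2rad; q=quat(D(-3),0,1)
move_ptp([.547,.1333,.12],q)
print(servo_line([.547,.1333,.0485],q,rate=.06,contact_N=6))
move_gripper(.015); print("gap",current_finger_gap(),"F",current_grip_force(),current_position())
servo_line([.547,.1333,.09],q,rate=.05)
servo_line([.547,.1333,.30],q,rate=.15)
print("gap",current_finger_gap(),current_force(),current_clock())
c=capture("scene"); cv2.imwrite("pics/s2.png",cv2.resize(c["image"][80:330,60:460],(800,500)))
for th,l in ((60,.25),(45,.22),(30,.15),(20,.12),(18,.12)):
    print(th,l,inverse_kinematics(*ins(.0207,D(th),l)))
E
```

```text
False
gap 0.023595770988035655 F 30.000194013118744 [0.54705173 0.13337084 0.04858637]
gap 0.023262567960093877 [-0.35864433 -0.61807935 -1.42412526] 10.4917
60 0.25 [-0.59146982  0.51613283  1.5605012   0.40103888  0.63007971  0.81896743]
45 0.22 [-0.7218316   0.40770846  1.87806566  1.20771987  0.44707066 -0.05888298]
30 0.15 [-0.93721792  0.5253235   2.21339294  2.06855833  0.80837933 -1.16169739]
20 0.12 [-1.07724545  0.75498596  2.34600382  2.16516332  1.19877891 -1.53499999]
18 0.12 [-1.09883421  0.79545782  2.36037733  2.16000548  1.26452926 -1.58324652]
```

View pics/s2.png

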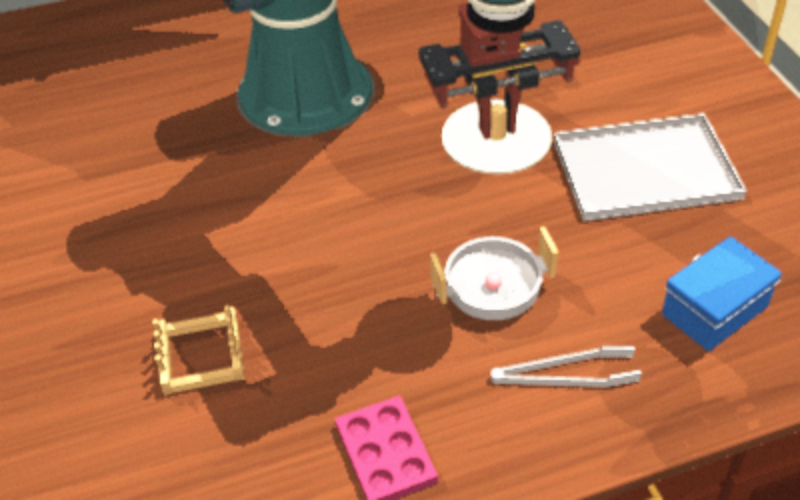

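Cover held level at (497,135), sweet in the dish middle at (493,283). Move to the pre-insert pose over slot 2.

```bash
cat >> h.py <<'E'
def ins2(l,th=np.deg2rad(19.5),k=.0207,dx=0.,h=.0105):
    "tilted disc whose strip at l~22 mm lies mid-slot when down (l=.0535); slide along the 15 deg dowels"
    t0=np.deg2rad(15); rx=np.array([np.cos(RPSI),np.sin(RPSI),0]); ez=np.array([0,0,1.])
    u=lambda t:np.sin(t)*rx+np.cos(t)*ez
    q=Ro.from_quat(quat(RPSI,np.pi/2-th,-1))
    p=np.r_[RC,.028]+(k+dx)*rx+.0225*u(t0)+.031*u(th)+(l-.0535)*u(t0)
    return p-q.apply([0,0,1])*(h-.0025), q.as_quat()
E
python3 - <<'E'
from h import *
D=np.deg2rad
move_ptp([.47,-.2,.36],quat(D(-6.5),0,1))
move_ptp(*ins(.0207,D(35),.20))
print([None if (x:=inverse_kinematics(*ins2(l,D(th)))) is None else np.round(x,2).tolist() for th in (18.5,19.5,21) for l in (.125,.09,.0535)])
move_ptp(*ins2(.135,D(21)))
print(current_position(),current_joint_pos(),current_clock(),current_finger_gap())
c=capture("scene"); cv2.imwrite("pics/s3.png",cv2.resize(c["image"][130:310,50:250],(800,600)) if 0 else cv2.resize(c["image"][160:300,80:260],(770,600)))
w=capture("wrist"); cv2.imwrite("pics/w3.png",w["image"])
E
```

```text
[[-1.1, 0.77, 2.36, 2.15, 1.24, -1.56], [-1.13, 0.88, 2.38, 2.15, 1.31, -1.67], None, [-1.1, 0.75, 2.36, 2.15, 1.21, -1.54], [-1.12, 0.86, 2.37, 2.16, 1.28, -1.65], None, [-1.09, 0.71, 2.35, 2.14, 1.16, -1.5], [-1.11, 0.83, 2.37, 2.16, 1.23, -1.62], [-1.14, 0.94, 2.37, 2.17, 1.3, -1.73]]
[ 0.56753108 -0.29351246  0.16039252] [-1.07948368  0.68249254  2.34275659  2.13391716  1.14019467 -1.4659544 ] 14.1583 0.023654152059068356
```

View pics/s3.png

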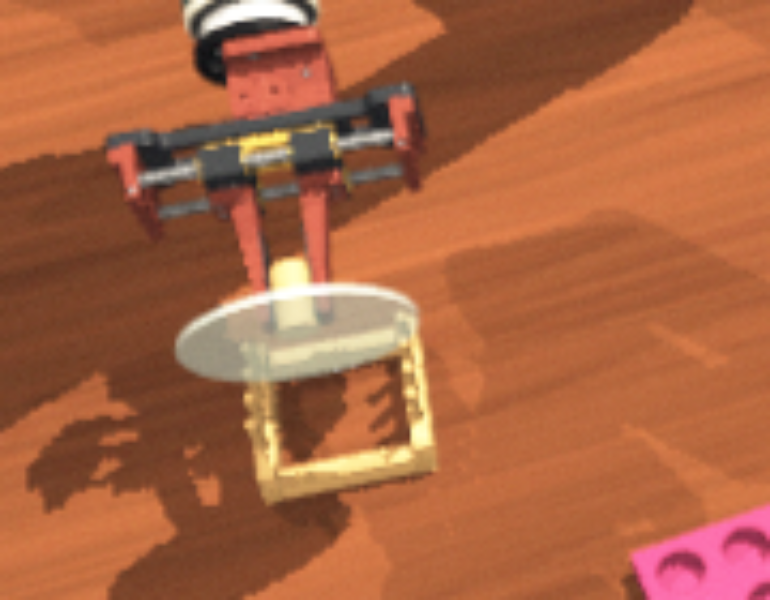

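View pics/w3.png

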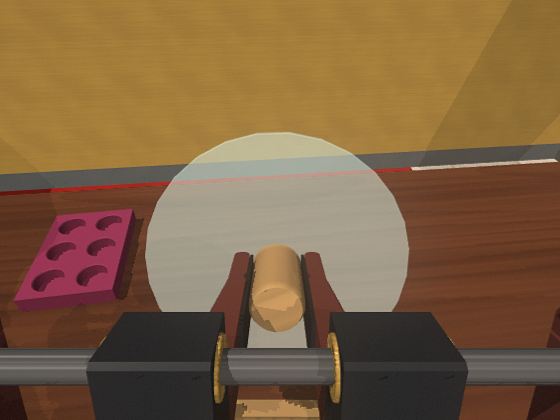

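The scene crop shows the disc edge-on above the far part of the rack at (300,330). The wrist view shows the knob straight between the pads at (277,285). Now fit the disc plane from depth.

```bash
python3 - <<'E'
from h import *
D=np.deg2rad
p,q=ins2(.135,D(21)); zt=Ro.from_quat(q).apply([0,0,1]); C=p+zt*(.0105-.0025)
print("expected mid",C.round(4))
rx=np.array([np.cos(RPSI),np.sin(RPSI),0]); ry=np.array([-rx[1],rx[0],0])
for n in ("scene","wrist","top"):
    c=capture(n); P=cloud(c); d=P-C
    m=(abs(d@zt)<.012)&(np.linalg.norm(d,axis=1)<.075)&(np.linalg.norm(d-np.outer(d@zt,zt),axis=1)>.02)
    A=P[m]
    if len(A)<30: print(n,len(A)); continue
    for _ in range(3):
        m0=A.mean(0); nv=np.linalg.svd(A-m0,full_matrices=False)[2][2]; A=A[abs((A-m0)@nv)<.003]
    nv*=np.sign(nv@zt)
    print(n,len(A),"lean",np.degrees(np.arctan2(-nv[2],nv@rx)).round(2),"yaw dev",np.degrees(np.arctan2(nv@ry,nv@rx)).round(2),"offset at C mm",(1000*((m0-C)@nv)).round(2))
    e=A-C; print("  in-plane extents y",(e@ry).min().round(4),(e@ry).max().round(4))
E
```

```text
expected mid [ 0.5743 -0.2939  0.1574]
scene 858 lean 20.72 yaw dev 0.09 offset at C mm 4.29
  in-plane extents y -0.0696 0.065
wrist 33699 lean 20.89 yaw dev 0.14 offset at C mm -1.51
  in-plane extents y -0.0691 0.0664
top 755 lean 21.06 yaw dev 0.16 offset at C mm 0.33
  in-plane extents y -0.066 0.0719
```

```bash
python3 - <<'E'
from h import *
D=np.deg2rad; th=D(20.5); dx=-.0008
print([inverse_kinematics(*ins2(l,th,dx=dx)) is not None for l in (.125,.1,.08,.07,.06,.055)])
servo_line(*ins2(.125,th,dx=dx),rate=.05)
f0=np.array(current_force())
for l in (.105,.09,.08,.07,.062,.057):
    r=servo_line(*ins2(l,th,dx=dx),rate=.04,contact_N=5)
    print(l,r,(np.array(current_force())-f0).round(1),(np.array(current_position())-ins2(l,th,dx=dx)[0]).round(4))
    if r: break
print(current_clock(),current_finger_gap())
c=capture("scene"); cv2.imwrite("pics/s4.png",cv2.resize(c["image"][160:300,80:260],(770,600)))
E
```

```text
[True, True, True, True, True, False]
0.105 False [-1.5  0.3 -0.8] [-0.0001  0.     -0.0003]
0.09 False [-0.6  0.6  0. ] [-0.0001 -0.     -0.0003]
0.08 False [-0.7  1.4 -0.1] [-0.0001  0.     -0.0004]
0.07 False [-0.1  0.7 -0.4] [-0.0001  0.     -0.0004]
0.062 False [0.7 1.5 0.4] [-0.0001 -0.     -0.0004]Traceback (most recent call last):
  File "<stdin>", line 7, in <module>
bench.PlanningError: the arm cannot follow that straight line within its joint ranges
```

```bash
python3 - <<'E'
from h import *
D=np.deg2rad
move_gripper(.036); sleep(.4); print(current_finger_gap(),current_grip_force())
p=np.array(current_position()); q=current_orientation(); zt=Ro.from_quat(q).apply([0,0,1])
c=capture("scene"); cv2.imwrite("pics/s4.png",cv2.resize(c["image"][160:300,80:260],(770,600)))
for b,up in ((.05,0),(.03,.03),(.015,.05),(0,.06),(-0.,.1)):
    x=p-zt*b+[0,0,up]
    print(b,up,inverse_kinematics(x,q) is not None, inverse_kinematics(x+[0,0,.06],q) is not None)
print(current_clock())
E
```

```text
0.03583999676367032 0.0
0.05 0 False False
0.03 0.03 False False
0.015 0.05 False False
0 0.06 False True
-0.0 0.1 True True
17.975
```

View pics/s4.png

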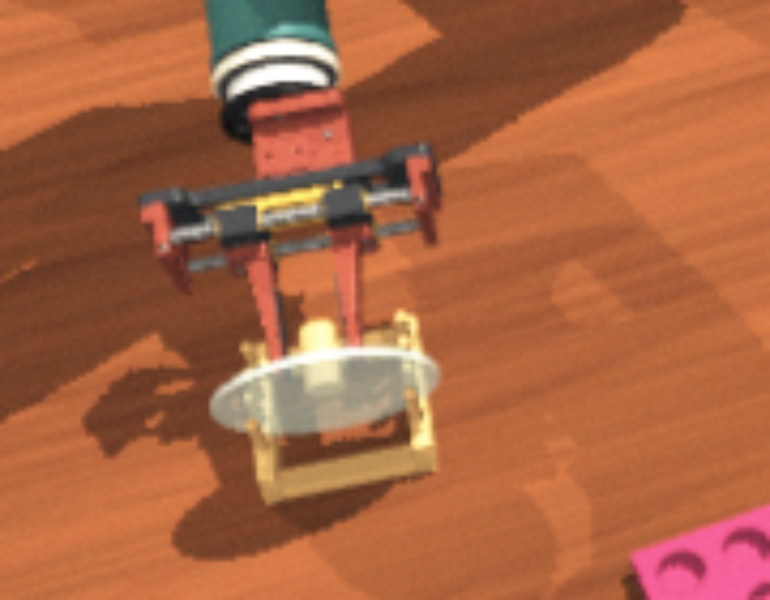

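The cover is in the slot at (325,390) and the fingers are open around the knob. I'll back out along the path I came in on, then check the cover pose.

```bash
cat >> h.py <<'E'
def cover_pose():
    rx=np.array([np.cos(RPSI),np.sin(RPSI),0]); ry=np.array([-rx[1],rx[0],0])
    for n in ("scene","top"):
        c=capture(n); P=cloud(c)-np.r_[RC,0]; Q=np.c_[P@rx,P@ry,P[:,2]]
        A=Q[(Q[:,0]>-.02)&(Q[:,0]<.1)&(abs(Q[:,1])<.08)&(Q[:,2]>.078)&(Q[:,2]<.17)]
        for _ in range(6):
            m0=A.mean(0); nv=np.linalg.svd(A-m0,full_matrices=False)[2][2]; A=A[abs((A-m0)@nv)<max(.003,np.percentile(abs((A-m0)@nv),90))]
        nv*=np.sign(nv[0]); top=np.sort(A[:,2])[-5:].mean(); lean=np.arctan2(-nv[2],nv[0])
        print(n,len(A),"lean",np.degrees(lean).round(1),"top z",top.round(4),"mid z",(top-.068*np.cos(lean)).round(4),"y",((A[:,1].min()+A[:,1].max())/2).round(4),"x at z.08",(m0[0]+(m0[2]-.08)*nv[2]/nv[0]).round(4))
E
python3 - <<'E'
from h import *
D=np.deg2rad; th=D(20.5)
f0=np.array(current_force())
print(servo_line(*ins2(.125,th,dx=-.0015),rate=.06,contact_N=5),(np.array(current_force())-f0).round(1))
servo_line(*ins2(.17,th,dx=-.004),rate=.15)
cover_pose(); print(current_clock(),inverse_kinematics([.47,-.2,.36],quat(D(-6.5),0,-1)))
E
```

```text
False [ 0.6  0.4 -0.3]
scene 420 lean 20.8 top z 0.1428 mid z 0.0792 y -0.0009 x at z.08 0.0431
top 339 lean 22.5 top z 0.1411 mid z 0.0782 y 0.0101 x at z.08 0.0382
19.725 [-5.37624306e-01  1.27827598e-01  1.48721740e+00 -4.44089210e-16
  1.52654766e+00  1.14661842e+00]
```

The cover is down: mid z about 79 mm, lean about 21°. Now the dish, with a second wrist look from the flipped side.

```bash
python3 - <<'E'
from h import *
D=np.deg2rad
move_ptp([.47,-.2,.36],quat(D(-6.5),0,-1))
move_gripper(.03)
move_ptp([.48,.134,.24],quat(D(-3),0,-1))
c=look(); cv2.imwrite("pics/w4.png",c["image"])
d=silhouettes("wrist","sweet_center")
for x in d[:2]:
    P=cloud(c,x["region"]); print(x["conf"],P.mean(0),P.max(0))
print(current_clock(),current_finger_gap())
E
```

```text
table -0.0005
hand 673
[0.5516 0.2147 0.0781] [0.5523 0.214  0.0788] [0.0531 0.0114 0.008 ]
hand 668
[0.5432 0.0523 0.0777] [0.544  0.0528 0.0785] [0.053  0.011  0.0072]
mid [0.5474 0.1335 0.0779] yaw dev deg -2.96 len 0.1625
0.91 [0.5477716  0.13386348 0.02668461] [0.56019205 0.14770766 0.03279902]
23.65 0.030371723797415092
```

View pics/w4.png

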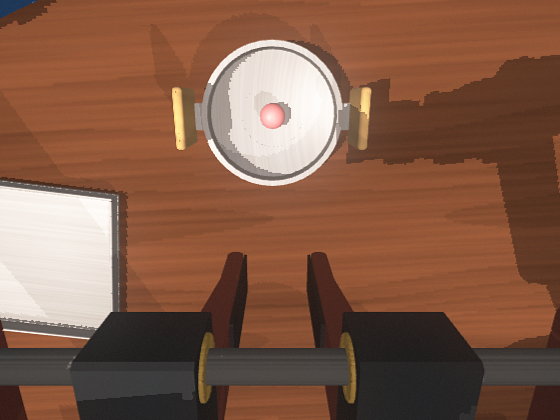

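The sweet sits in the middle at (272,115), with the handles at (180,118) and (364,118). Both wrist views agree, so I'll grip the left handle.

```bash
cat >> h.py <<'E'
def sweet(cam="wrist"):
    c=capture(cam); d=silhouettes(cam,"sweet_center")
    for x in d[:1]:
        P=cloud(c,x["region"]); print("sweet",cam,round(x["conf"],2),P.mean(0).round(4))
    return c
E
python3 - <<'E'
from h import *
D=np.deg2rad; q=quat(D(-2.95),0,-1); H=[.5518,.2149]
move_ptp(H+[.14],q)
print(servo_line(H+[.0455],q,rate=.06,contact_N=5))
move_gripper(.014); print(current_force())
move_gripper(.004); print("gap",current_finger_gap(),current_grip_force()); sleep(.5)
servo_line(H+[.06],q,rate=.015)
servo_line(H+[.1475],q,rate=.04)
sleep(.3)
print(current_force(),current_torque(),current_finger_gap(),current_clock())
c=sweet("scene"); sweet("top"); cv2.imwrite("pics/s5.png",cv2.resize(c["image"][140:300,220:420],(750,600)))
E
```

```text
False
[ 0.03031394 -0.20717404  0.38194334]
gap 0.009015615311354754 29.999619126319885
[-0.37147461  0.09620934 -2.5324834 ] [0.26694684 0.03428395 0.00460731] 0.008753706368240065 31.0083
sweet scene 0.43 [0.5536 0.1287 0.1265]
sweet top 0.35 [0.6949 0.4105 0.0718]
```

View pics/s5.png

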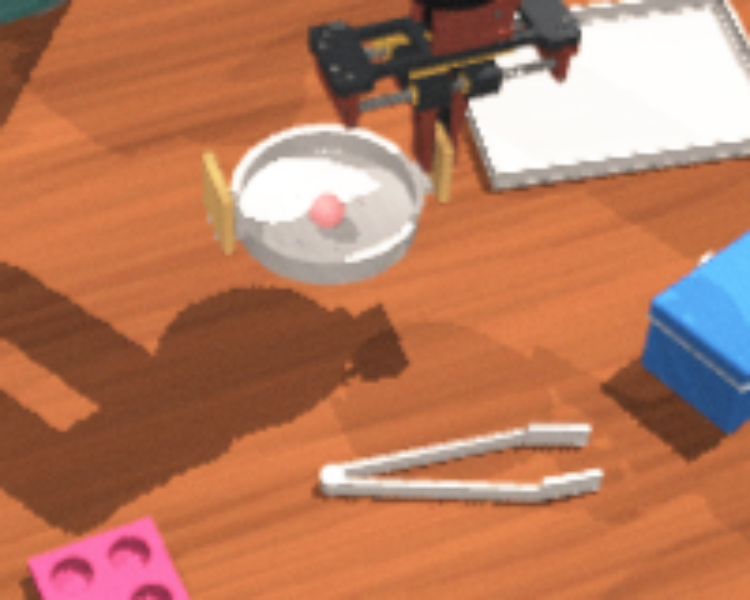

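Lifted level, sweet in the middle at (327,210). Now turn about the dish centre in short slow chords.

```bash
python3 - <<'E'
from h import *
D=np.deg2rad; C=np.array([.5475,.1335]); z=.1475
psi=np.linspace(-2.95,90,8)
pose=lambda a:(np.r_[C+.0815*np.array([-np.sin(D(a)),np.cos(D(a))]),z],quat(D(a),0,-1))
pose=lambda a:(np.r_[C+.0815*np.array([np.cos(D(90+a)),np.sin(D(90+a))]),z],quat(D(a),0,-1))
assert all(inverse_kinematics(*pose(a)) is not None for a in psi)
for a in psi[1:]: servo_line(*pose(a),rate=.0105)
sleep(.5)
print(current_clock(),current_position(),current_grip_force(),current_qvel())
c=capture("scene"); cv2.imwrite("pics/s6.png",cv2.resize(c["image"][140:300,130:400],(800,474)))
P=cloud(c); b=P[(P[:,2]>.165)&(P[:,2]<.19)&(abs(P[:,1]-.1335)<.04)&(P[:,0]>.6)&(P[:,0]<.66)]; print("free handle",len(b),b.mean(0),b.max(0))
cover_pose()
E
```

```text
45.3167 [0.46598426 0.13351301 0.14749072] 29.999767541885376 [ 0.00053309  0.00095712 -0.00046232  0.00014628  0.00097003  0.00083342]
free handle 132 [0.6327652  0.12812822 0.17575693] [0.63973241 0.15671337 0.18390283]
scene 434 lean 20.3 top z 0.1433 mid z 0.0795 y -0.0009 x at z.08 0.0433
top 436 lean 22.0 top z 0.1433 mid z 0.0803 y 0.0045 x at z.08 0.0383
```

View pics/s6.png

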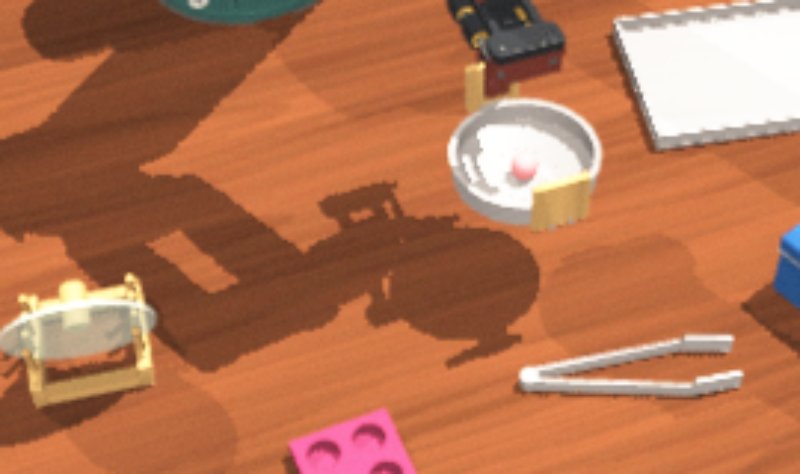

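The free handle at (560,200) points straight out, the sweet is in the middle at (523,168), and the cover is in the rack at (78,330). Handing in.

```bash
python3 -c "
from bench import *
sleep(.5); print(close_job())"
```

```text
the job is handed in; nothing more can be done
None
```

I handed the job in with the cover on edge in the rack slot farthest from the robot. The dish is about 10 cm up, level, its free handle pointing straight out to the guest and the sweet in its middle; no verdict came back.

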